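Tea sample tins in order of height

ROBOT

A 7-joint arm with a two-finger parallel gripper is mounted at the origin on a cart in front of the work surface, level with it; the furniture and walls round the work are solid. World frame = base frame: x ahead of the robot, y to its left, z up, the work surface at z = 0. Lengths are in m, angles in rad, forces in N, time in s.
With the tool pointing down it reaches from about 0.4 to 0.875 m from the base axis. Payload 19.3 kg.
Tool frame: the origin (TCP) lies on the mounting face of the last link; the fingertips stand 173 mm ahead of it and the grasp point (between the pads) lies 155 mm ahead of it; z points along the fingers, y is the line along which they close (so a half turn about z gives the same grasp; the last joint's range is limited). The gripper opens to 85 mm and grips with 20 to 120 N. Pads are 22 mm wide; open, the fingers measure 114 mm over their backs; the gripper's body (76 mm by 85 mm) begins 54 mm behind the grasp point. The pads swing forward as they close: fully open they stand 13 mm farther back than shut.
Start: joints at [-1.318, 0.521, -0.036, 1.599, 0.021, 1.021, -0.113], TCP at [0.198, 0.593, 0.405] pointing down, gripper open.
Joint ranges: [-2.91, 2.91], [-0.3, 2.13], [-1.5, 1.42], [0.17, 2.43], [-1.26, 4.41], [0.16, 1.93], [-2.52, 2.52]. Speed limits (rad/s): [1.89, 1.89, 2.39, 2.39, 3.01, 3.01, 3.01].

INTERFACE

Orientations are given as [roll, pitch, yaw] about the fixed x, y, z axes, in that order (R = Rz(yaw) Ry(pitch) Rx(roll)).
In Python, from workcell import bot, vision gives the robot as it stands.
- The arm moves only by the shell command python3 -m creep 'ROWS' [FORCE]. ROWS is JSON, a list that holds one entry, the list of rows, each a list of 7 numbers: the opening, from -1 (shut) to 1 (fully open), then the shift along the tool's x, y, z in cm, then the turn, a rotation vector about the tool's x, y, z in rad. In form: [[[grip, tx, ty, tz, rx, ry, rz], ...]]. A call has 1 to 12 rows; each row shifts and turns the commanded pose from where the row before left it, along the tool's axes as they then stand; what a row does not reach is not made up. A row lasts 1/8 s, in which the tool goes at most 62.5 mm and 10.7 degrees, less where a joint would pass 70% of its speed; a pose out of reach is approached as far as the arm can. A call with a gripper value outside its range is refused whole. The fingers move at their own pace and stop on an object; FORCE is the grip in N (left out, the last holds). Time passes only in rows, so rows that do not move let the fingers close. It gives the time, the measured TCP pose, the force, the opening and the grip force at its end, in the units of the state.
- bot.observe(): the state, without advancing time (a new reading comes with each control period).
- vision.grab_frame(name): name is "scene" or "top"; returns a dict with "image" (480x640x3 uint8, blue, green, red), "depth" (480x640 float32, m along the optical axis (not along the pixel's ray), 0 where there is no reading), "fovy" (degrees; the focal length in pixels is half the picture's height over the tangent of half this angle, whatever the lens; pixels are square), "cx", "cy" (the principal point, pixels), "cam_to_world" (4x4, takes a point from camera to world coordinates). Camera axes: x right, y down, z forward; pixel columns grow to the right and rows downward; lengths in m; the calibration is good to about 2 mm. A picture is of the moment at which its call begins.
- bot.job_done(): hands the job in; it is judged then, once.
The state is a dict: "clock": time; "qpos": joint angles; "qd": joint speeds; "joint_efforts": joint torques, N m; "position": TCP position; "tool_rot": TCP orientation; "force": force on the tool from outside, world axes, zero at the start; "moment": the same for the moment, N m; "grip_width": finger opening in m; "finger_force": force on a finger pad.
Only numpy, scipy, OpenCV 4.12 (cv2) and the standard library are available. Lean on these libraries where they do the work, as an engineer would, in place of code of your own. Each camera call takes 0.05 s, during which the arm holds its last target. There are 200 camera calls.

TASK

Line up the four tea sample tins for the tasting on the four cork pads of the dark board, in order of height: the tallest on the pad nearest the square green tea caddy that stands at one end of the board, then each next shorter one, down to the shortest at the far end. Stand each tin upright in the middle of its pad and let go of it; do not tip any tin over and leave the caddy where it stands.

Things in the scene. Friction and masses are not known exactly. Their poses are not given: they have to be found in the camera images.
- tin_red: the tallest tin: round closed tea sample tin, bare metal with a white paper band and a red press-on lid, 115 mm tall, 49 mm in diameter over the lid (body 48 mm), 215 g give or take. Loose, standing upright. Origin at the centre of its underside, z up along its axis.
- tin_yellow: the second tallest tin: round closed tea sample tin, bare metal with a white paper band and a yellow press-on lid, 95 mm tall, 49 mm in diameter over the lid (body 48 mm), 195 g give or take. Loose, standing upright. Origin at the centre of its underside, z up along its axis.
- tin_blue: the second shortest tin: round closed tea sample tin, bare metal with a white paper band and a blue press-on lid, 75 mm tall, 49 mm in diameter over the lid (body 48 mm), 175 g give or take. Loose, standing upright. Origin at the centre of its underside, z up along its axis.
- tin_black: the shortest tin: round closed tea sample tin, bare metal with a white paper band and a black press-on lid, 55 mm tall, 49 mm in diameter over the lid (body 48 mm), 155 g give or take. Loose, standing upright. Origin at the centre of its underside, z up along its axis.
- pad_0: round cork pad, 68 mm across, fixed on a dark wooden board (300 x 150 x 14 mm, fixed); an outermost pad, at one end of the row. pad_0 to pad_3 lie in a straight row along the board's long middle line, 74 mm apart. Origin at the centre of its underside, 14 mm above the table; z up; its top is 16 mm above the table.
- pad_1: round cork pad, 68 mm across, fixed on a dark wooden board (300 x 150 x 14 mm, fixed); inner pad, next to pad_0. pad_0 to pad_3 lie in a straight row along the board's long middle line, 74 mm apart. Origin at the centre of its underside, 14 mm above the table; z up; its top is 16 mm above the table.
- pad_2: round cork pad, 68 mm across, fixed on a dark wooden board (300 x 150 x 14 mm, fixed); inner pad, next to pad_3. pad_0 to pad_3 lie in a straight row along the board's long middle line, 74 mm apart. Origin at the centre of its underside, 14 mm above the table; z up; its top is 16 mm above the table.
- pad_3: round cork pad, 68 mm across, fixed on a dark wooden board (300 x 150 x 14 mm, fixed); the other outermost pad. pad_0 to pad_3 lie in a straight row along the board's long middle line, 74 mm apart. Origin at the centre of its underside, 14 mm above the table; z up; its top is 16 mm above the table.
- caddy: square green tea caddy, about 73 x 65 mm and 91 mm high, loose on the table past one end of the board, in line with the pads, 96 mm from the end pad's centre; white cards (13 mm high) lie past the other end. It shows where the row begins: beyond pad_0 on some days, beyond pad_3 on others. Origin at the centre of its underside.
Not all that is in view belongs to the job. What is shaped like the tin_yellow but orange is not meant.

How it is judged:
At the end, for the whole second after the job is handed in: Each tin stands on the pad that its rank in height gives it, counted from the caddy's end: its axis within 12 mm of the pad's centre, resting on the pad, upright within 0.06 rad, at rest and released (((horizontal distance between caddy and pad_0 below 0.15 m and horizontal distance between tin_red and pad_0 below 0.012 m and horizontal distance between tin_yellow and pad_1 below 0.012 m and horizontal distance between tin_blue and pad_2 below 0.012 m and horizontal distance between tin_black and pad_3 below 0.012 m) or (horizontal distance between caddy and pad_3 below 0.15 m and horizontal distance between tin_red and pad_3 below 0.012 m and horizontal distance between tin_yellow and pad_2 below 0.012 m and horizontal distance between tin_blue and pad_1 below 0.012 m and horizontal distance between tin_black and pad_0 below 0.012 m)) and height (world z) of tin_red between 0.013 and 0.02 m and angle between each of tin_red, tin_yellow, tin_blue, tin_black's own z axis and vertical below 0.06 rad and linear speed of each of tin_red, tin_yellow, tin_blue, tin_black below 0.01 m/s and angular speed of each of tin_red, tin_yellow, tin_blue, tin_black below 0.1 rad/s and height (world z) of tin_yellow between 0.013 and 0.02 m and height (world z) of tin_blue between 0.013 and 0.02 m and height (world z) of tin_black between 0.013 and 0.02 m); the robot touches nothing.
It fails at once if a tin is tipped over (more than 0.6 rad) (angle between any of tin_red, tin_yellow, tin_blue, tin_black's own z axis and vertical above 0.6 rad).
It fails at once if the caddy is pushed more than 25 mm away (distance of caddy from where it was at the start of the episode above 0.025 m).
It also fails if it takes over 112 s, if anything falls off the work surface, if the arm or the gripper's body presses on something with over 40 N, if the wrist force passes 120 N, or if a joint passes its speed limit or range.

## Working session

There is one attempt and no reset: what is moved stays moved. The work goes in short steps, Python scripts to look and compute and a shell command to move; the robot and the scene stay as the last step left them, time stands still between calls to the robot, and variables do not carry over. Pictures are saved under pics/ and viewed, at most 14 in all, crops included, and the job is handed in when it is done.

```bash
mkdir -p pics; cat > h.py <<'E'
import numpy as np,cv2
from workcell import bot,vision
def grab(n):
    f=vision.grab_frame(n); np.savez('/tmp/%s.npz'%n,**{k:np.asarray(v) for k,v in f.items()}); return f
def load(n): return np.load('/tmp/%s.npz'%n)
def cloud(f):
    d=f['depth'];h,w=d.shape;fl=h/2/np.tan(np.radians(float(f['fovy']))/2)
    v,u=np.mgrid[:h,:w];P=np.stack([(u-f['cx'])/fl*d,(v-f['cy'])/fl*d,d],-1)
    M=np.array(f['cam_to_world']);W=P@M[:3,:3].T+M[:3,3];W[d==0]=np.nan;return W
E
python3 - <<'E'
from h import *
for n in('scene','top'):
    f=grab(n);cv2.imwrite('pics/%s0.png'%n,f['image']);print(n,f['fovy'],f['cx'],f['cy'],np.round(f['cam_to_world'],3).tolist())
s=bot.observe();print(s)
E
```

```text
scene 54.00713988967877 328.13238010898664 236.4971710686376 [[0.82, -0.403, 0.405, 0.05], [-0.572, -0.558, 0.602, -0.764], [-0.016, -0.725, -0.688, 0.911], [0.0, 0.0, 0.0, 1.0]]
top 50.817656320713255 326.4897701823664 241.6059541556175 [[-0.018, -0.986, 0.165, 0.337], [-1.0, 0.02, 0.007, -0.026], [-0.01, -0.165, -0.986, 1.366], [0.0, 0.0, 0.0, 1.0]]
{'clock': 0.1, 'qpos': array([-1.31819812,  0.52193122, -0.03630116,  1.59990188,  0.02122024,
        1.02109611, -0.11282857]), 'qd': array([-0.0001368 , -0.00185303,  0.00044097, -0.00174039, -0.00029115,
       -0.00027842,  0.0015538 ]), 'joint_efforts': array([ 3.97598851e-03, -9.28487849e+01,  1.98401012e+00, -3.70535660e+01,
        1.81253121e-02,  5.26612188e-03, -2.52143650e-05]), 'position': array([0.19826299, 0.59260504, 0.40421555]), 'tool_rot': array([-3.14064611e+00,  9.52064413e-05,  2.81874186e+00]), 'force': array([-0.15591566, -0.88601942,  0.4855432 ]), 'moment': array([-0.0248987 , -0.02923643, -0.03959495]), 'finger_force': 0.0, 'grip_width': 0.0855605905388396}
```

View pics/scene0.png

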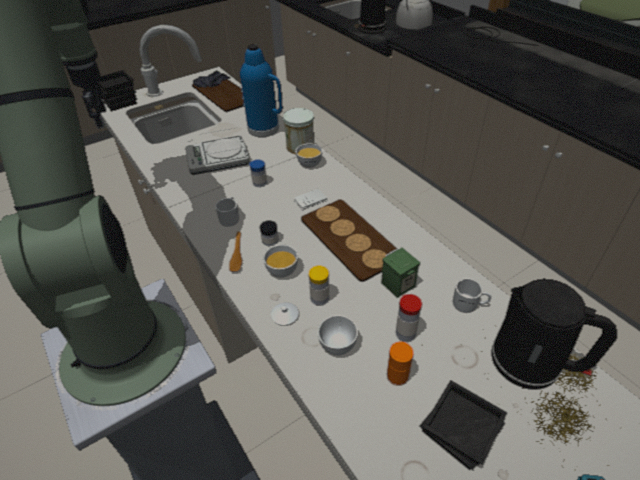

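View pics/top0.png

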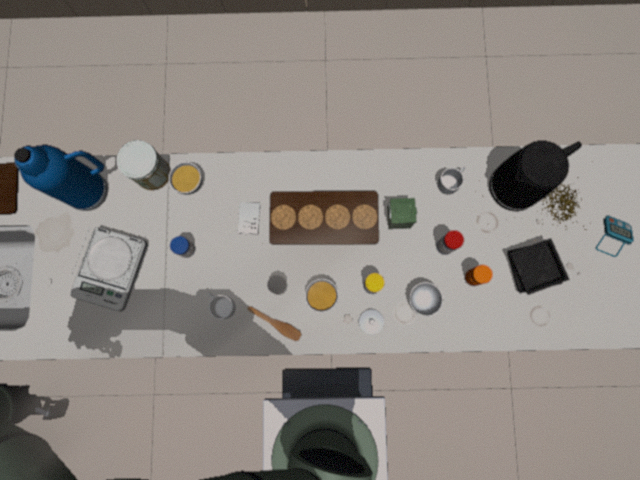

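The scene view shows the red lid at (410,304), yellow (318,273), blue (258,166) and black (269,228). The caddy is at (400,270), past the right end of the board, and the cards are past the left end (311,200). The orange tin at (400,363) is the decoy. In the top view the lids are red (453,240), yellow (375,283), blue (180,245), black (277,283) and orange (480,273).

```bash
python3 - <<'E'
from h import *
f=load('top');W=cloud(f)
for n,(u,v),h in (('red',(453,240),.115),('yellow',(375,283),.095),('blue',(180,245),.075),('black',(277,283),.055),('orange',(480,273),.095),('cup',(222,307),.06),('caddy',(403,212),.091)):
    w=W[v-22:v+23,u-22:u+23];z=w[...,2];zc=np.nanmedian(W[v-2:v+3,u-2:u+3,2]);m=abs(z-zc)<.008
    p=w[m];c,r=cv2.minEnclosingCircle(p[:,:2].astype(np.float32));print(n,'z',zc.round(3),'n',m.sum(),'c',np.round(c,4),'mean',p.mean(0).round(4),'mid',((p.min(0)+p.max(0))/2).round(4),'r',round(r,4))
im=f['image'];g=cv2.cvtColor(im,cv2.COLOR_BGR2HSV)
for n,(u,v) in zip('abcd',((284,217),(311,217),(338,217),(364,217))):
    w=im[v-18:v+19,u-16:u+17].astype(int);m=(w[...,2]>120).astype(np.uint8)
    k,l,s,c=cv2.connectedComponentsWithStats(m);i=1+np.argmax(s[1:,4]);q=W[v-18:v+19,u-16:u+17][l==i]
    print('pad',n,s[i],np.nanmean(q,0).round(4),((np.nanmin(q,0)+np.nanmax(q,0))/2).round(4),np.ptp(q,0).round(3))
s=load('scene')['image']
a=cv2.resize(s[140:390,220:440],None,fx=2.4,fy=2.4,interpolation=cv2.INTER_CUBIC);cv2.imwrite('pics/crop.png',a)
E
```

```text
red z 0.115 n 297 c [ 0.547  -0.3369] mean [ 0.5463 -0.3363  0.1146] mid [ 0.5465 -0.3366  0.114 ] r 0.0248
yellow z 0.095 n 293 c [ 0.4441 -0.1359] mean [ 0.4437 -0.1356  0.0947] mid [ 0.4444 -0.1359  0.0942] r 0.0244
blue z 0.075 n 280 c [0.5527 0.3682] mean [0.5525 0.3667 0.0744] mid [0.5525 0.3676 0.0736] r 0.0251
black z 0.056 n 280 c [0.4474 0.1168] mean [0.4472 0.1162 0.0545] mid [0.4473 0.117  0.0554] r 0.0247
orange z 0.094 n 300 c [ 0.4596 -0.4082] mean [ 0.4596 -0.4076  0.0944] mid [ 0.4604 -0.4083  0.0939] r 0.025
cup z 0.004 n 1558 c [0.3934 0.2688] mean [0.3915 0.2675 0.0008] mid [0.3934 0.2687 0.0039] r 0.0856
caddy z 0.092 n 646 c [ 0.6285 -0.215 ] mean [ 0.6284 -0.2145  0.0908] mid [ 0.6288 -0.2144  0.0906] r 0.0442
pad a [  3   6  25  25 458] [0.6337 0.1013 0.0158] [0.6344 0.1012 0.016 ] [nan nan nan]
pad b [  4   6  24  24 470] [0.6327 0.0271 0.0156] [0.633  0.0263 0.0165] [nan nan nan]
pad c [  4   6  24  25 471] [ 0.6313 -0.047   0.0156] [ 0.6312 -0.0475  0.0156] [nan nan nan]
pad d [  5   6  24  24 472] [ 0.6301 -0.1209  0.0157] [ 0.6309 -0.1215  0.0149] [nan nan nan]
```

View pics/crop.png

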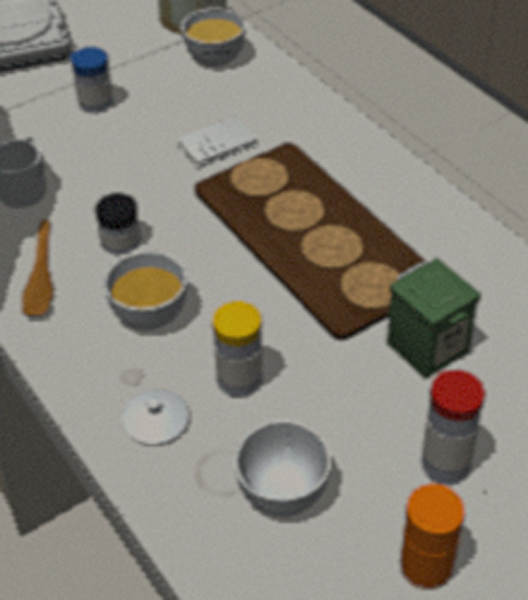

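Every lid height matches its tin. The caddy stands by the pad at y=-0.121, so red goes to (0.630,-0.121), yellow to (0.6315,-0.047), blue to (0.6327,0.027) and black to (0.634,0.101). I'm turning the tool to yaw π/2, which makes tool x = world y, tool y = world x and tool z = down.

```bash
python3 -m creep '[[[1,0,0,0,0,0,0.178],[1,0,0,0,0,0,0.178],[1,0,0,0,0,0,0.178],[1,0,0,0,0,0,0.178],[1,0,0,0,0,0,0.178],[1,0,0,0,0,0,0.178],[1,0,0,0,0,0,0.18],[1,0,0,0,0,0,0]]]' 40
```

```text
clock: 1.1
position: [0.198, 0.5928, 0.4044]
tool_rot: [3.141, 0.001, 1.572]
force: [0.4, -0.5, 0.3]
grip_width: 0.0854
finger_force: 0.0
```

```bash
python3 -m creep '[[[1,-2.81,4.43,0,0,0,0],[1,-2.81,4.43,0,0,0,0],[1,-2.81,4.43,0,0,0,0],[1,-2.81,4.43,0,0,0,0],[1,-2.81,4.43,0,0,0,0],[1,-2.81,4.43,0,0,0,0],[1,-2.81,4.43,0,0,0,0],[1,-2.81,4.43,0,0,0,0],[1,0,0,4,0,0,0],[1,0,0,4,0,0,0],[1,0,0,0,0,0,0]]]'
```

```text
clock: 2.48
position: [0.5521, 0.3675, 0.3222]
tool_rot: [-3.137, 0.003, 1.574]
force: [0.6, 0.8, 0.0]
grip_width: 0.0854
finger_force: 0.0
```

```bash
python3 -m creep '[[[1,0,0,4,0,0,0],[1,0,0,4,0,0,0],[1,0,0,3,0,0,0],[1,0,0,1,0,0,0],[1,0,0,0,0,0,0],[0.4,0,0,0,0,0,0],[0.2,0,0,0,0,0,0],[-0.2,0,0,0,0,0,0],[-0.2,0,0,0,0,0,0],[-0.2,0,0,0,0,0,0],[-0.2,0,0,0,0,0,0],[-0.2,0,0,0,0,0,0]]]' 40
```

```text
clock: 3.98
position: [0.5529, 0.3681, 0.2058]
tool_rot: [3.141, -0.001, 1.571]
force: [-1.8, -0.2, 8.3]
grip_width: 0.0478
finger_force: 39.5
```

```bash
python3 -m creep '[[[-0.2,0,0,-2,0,0,0],[-0.2,0,0,-4,0,0,0],[-0.2,-2.1,0.5,0,0,0,0],[-0.2,-4.2,1,0,0,0,0],[-0.2,-4.2,1,0,0,0,0],[-0.2,-4.2,1,0,0,0,0],[-0.2,-4.2,1,0,0,0,0],[-0.2,-4.2,1,0,0,0,0],[-0.2,-4.2,1,0,0,0,0],[-0.2,-4.2,1,0,0,0,0],[-0.2,-2.6,0.5,0,0,0,0],[-0.2,0,0,0,0,0,0]]]'
```

```text
clock: 5.48
position: [0.6326, 0.0236, 0.265]
tool_rot: [3.141, 0.001, 1.567]
force: [-0.3, -0.0, -1.1]
grip_width: 0.0476
finger_force: 41.6
```

```bash
python3 -m creep '[[[-0.2,0,0,2,0,0,0],[-0.2,0,0,1.4,0,0,0],[-0.2,0,0,0,0,0,0],[-0.2,0,0,0,0,0,0]]]'
```

```text
clock: 5.98
position: [0.6327, 0.0272, 0.2307]
tool_rot: [-3.142, 0.0, 1.571]
force: [0.1, -0.1, -0.7]
grip_width: 0.0475
finger_force: 41.6
```

```bash
python3 -m creep '[[[-0.2,0,0,0.4,0,0,0],[-0.2,0,0,0.3,0,0,0],[-0.2,0,0,0.15,0,0,0],[-0.2,0,0,0,0,0,0],[-0.2,0,0,0,0,0,0]]]'
```

```text
clock: 6.6
position: [0.6327, 0.0269, 0.2223]
tool_rot: [3.142, 0.0, 1.571]
force: [-0.5, 0.1, -0.8]
grip_width: 0.0476
finger_force: 41.6
```

```bash
python3 -m creep '[[[-0.2,0,0,0.1,0,0,0],[-0.2,0,0,0.1,0,0,0],[-0.2,0,0,0,0,0,0],[-0.2,0,0,0,0,0,0]]]'
```

```text
clock: 7.1
position: [0.6327, 0.0268, 0.2216]
tool_rot: [3.141, -0.0, 1.571]
force: [-9.2, 0.3, 24.4]
grip_width: 0.048
finger_force: 43.2
```

```bash
python3 -m creep '[[[-0.2,0,0,-0.1,0,0,0],[0.5,0,0,0,0,0,0],[1,0,0,0,0,0,0],[1,0,0,0,0,0,0],[1,0,0,0,0,0,0],[1,0,0,-2,0,0,0],[1,0,0,-4,0,0,0],[1,0,0,-4,0,0,0],[1,0,0,0,0,0,0]]]'
```

```text
clock: 8.22
position: [0.6334, 0.0267, 0.3256]
tool_rot: [3.136, -0.001, 1.571]
force: [0.9, 0.0, -1.1]
grip_width: 0.0856
finger_force: 0.0
```

```bash
python3 -m creep '[[[1,2.2,-4.6,0,0,0,0],[1,2.3,-4.6,0,0,0,0],[1,2.3,-4.7,0,0,0,0],[1,2.2,-4.6,0,0,0,0],[1,0,0,4,0,0,0],[1,0,0,4,0,0,0],[1,0,0,0,0,0,0],[1,0,0,0,0,0,0]]]'
```

```text
clock: 9.22
position: [0.4481, 0.1167, 0.2424]
tool_rot: [3.141, -0.0, 1.57]
force: [-0.0, -0.4, -0.2]
grip_width: 0.0854
finger_force: 0.0
```

Down 5.6 cm onto black, grip.

```bash
python3 -m creep '[[[1,0,0,2.5,0,0,0],[1,0,0,2,0,0,0],[1,0,0,1.1,0,0,0],[1,0,0,0,0,0,0],[0.4,0,0,0,0,0,0],[0.2,0,0,0,0,0,0],[-0.2,0,0,0,0,0,0],[-0.2,0,0,0,0,0,0],[-0.2,0,0,0,0,0,0],[-0.2,0,0,0,0,0,0],[-0.2,0,0,0,0,0,0],[-0.2,0,0,0,0,0,0]]]' 40
```

```text
clock: 10.72
position: [0.4477, 0.117, 0.1859]
tool_rot: [3.141, -0.0, 1.571]
force: [-2.4, 0.3, 14.4]
grip_width: 0.0476
finger_force: 38.7
```

```bash
python3 -m creep '[[[-0.2,0,0,-2,0,0,0],[-0.2,0,0,-4,0,0,0],[-0.2,0,2.3,0,0,0,0],[-0.2,-0.4,4.1,0,0,0,0],[-0.2,-0.4,4.1,0,0,0,0],[-0.2,-0.4,4.1,0,0,0,0],[-0.2,-0.4,4,0,0,0,0],[-0.2,0,0,0,0,0,0],[-0.2,0,0,2,0,0,0],[-0.2,0,0,1.5,0,0,0],[-0.2,0,0,0,0,0,0],[-0.2,0,0,0,0,0,0]]]'
```

```text
clock: 12.22
position: [0.6336, 0.101, 0.2103]
tool_rot: [-3.142, 0.0, 1.571]
force: [1.0, 0.3, -1.1]
grip_width: 0.0478
finger_force: 41.9
```

```bash
python3 -m creep '[[[-0.2,0,0,0.4,0,0,0],[-0.2,0,0,0.3,0,0,0],[-0.2,0,0,0.1,0,0,0],[-0.2,0,0,0,0,0,0],[-0.2,0,0,0,0,0,0]]]'
```

```text
clock: 12.85
position: [0.6337, 0.1009, 0.2023]
tool_rot: [3.141, -0.0, 1.571]
force: [-1.0, 0.3, -1.8]
grip_width: 0.0476
finger_force: 42.0
```

```bash
python3 -m creep '[[[-0.2,0,0,0.06,0,0,0],[-0.2,0,0,0,0,0,0],[0.5,0,0,0,0,0,0],[1,0,0,0,0,0,0],[1,0,0,0,0,0,0],[1,0,0,0,0,0,0],[1,0,0,-2,0,0,0],[1,0,0,-4,0,0,0],[1,0,0,-4,0,0,0],[1,0,0,-2.5,0,0,0],[1,0,0,0,0,0,0],[1,0,0,0,0,0,0]]]'; python3 - <<'E'
from h import *
cv2.imwrite('pics/top1.png',grab('top')['image'][130:370,120:560].repeat(2,0)[:,:].repeat(2,1)[:,:800])
E
```

```text
clock: 14.35
position: [0.6335, 0.1009, 0.3268]
tool_rot: [-3.142, -0.0, 1.571]
force: [-0.2, -0.2, -0.0]
grip_width: 0.0852
finger_force: 0.0
```

View pics/top1.png

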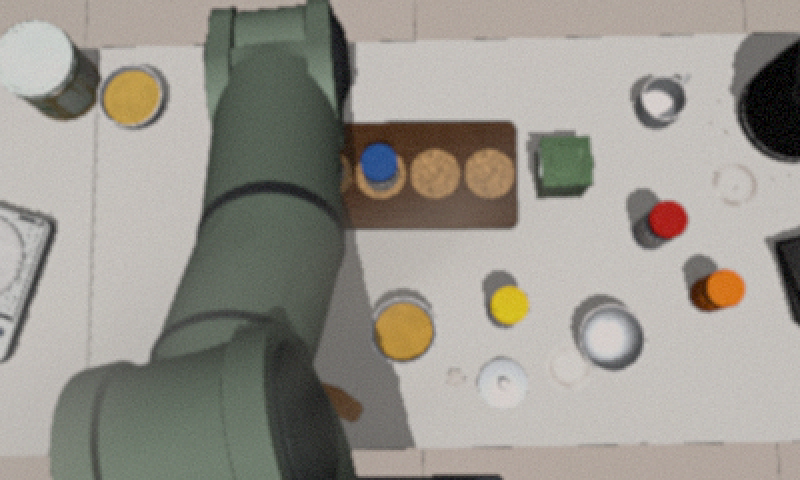

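The blue tin (379,163) stands on its pad. The arm hides the black one. Yellow is next: dx -0.189, dy -0.237.

```bash
python3 -m creep '[[[1,-2.5,-1.5,0,0,0,0],[1,-3.4,-2.9,0,0,0,0],[1,-3.4,-2.9,0,0,0,0],[1,-3.4,-2.9,0,0,0,0],[1,-3.4,-2.9,0,0,0,0],[1,-3.4,-2.9,0,0,0,0],[1,-3.4,-2.9,0,0,0,0],[1,-0.8,0,2,0,0,0],[1,0,0,3,0,0,0],[1,0,0,0,0,0,0],[1,0,0,0,0,0,0]]]'
```

```text
clock: 15.78
position: [0.4448, -0.1361, 0.2771]
tool_rot: [-3.141, 0.0, 1.571]
force: [0.9, 0.2, -0.2]
grip_width: 0.0855
finger_force: 0.0
```

```bash
python3 -m creep '[[[1,0,0,2.5,0,0,0],[1,0,0,2,0,0,0],[1,0,0,1,0,0,0],[1,0,0,0,0,0,0],[0.4,0,0,0,0,0,0],[0.2,0,0,0,0,0,0],[-0.2,0,0,0,0,0,0],[-0.2,0,0,0,0,0,0],[-0.2,0,0,0,0,0,0],[-0.2,0,0,0,0,0,0],[-0.2,0,0,0,0,0,0],[-0.2,0,0,0,0,0,0]]]' 40
```

```text
clock: 17.27
position: [0.4446, -0.1362, 0.2222]
tool_rot: [3.141, 0.0, 1.571]
force: [-3.2, 0.3, 12.2]
grip_width: 0.0478
finger_force: 38.9
```

```bash
python3 -m creep '[[[-0.2,0,0,-2,0,0,0],[-0.2,0,0,-4,0,0,0],[-0.2,1.1,2.2,0,0,0,0],[-0.2,2,4.1,0,0,0,0],[-0.2,2,4.1,0,0,0,0],[-0.2,2,4.1,0,0,0,0],[-0.2,1.8,4.2,0,0,0,0],[-0.2,0,0,0,0,0,0],[-0.2,0,0,2,0,0,0],[-0.2,0,0,1.5,0,0,0],[-0.2,0,0,0,0,0,0],[-0.2,0,0,0,0,0,0]]]'
```

```text
clock: 18.77
position: [0.6316, -0.0474, 0.2468]
tool_rot: [3.141, 0.0, 1.57]
force: [0.1, 0.5, -2.0]
grip_width: 0.0477
finger_force: 42.3
```

```bash
python3 -m creep '[[[-0.2,0,0,0.4,0,0,0],[-0.2,0,0,0.3,0,0,0],[-0.2,0,0,0.1,0,0,0],[-0.2,0,0,0.05,0,0,0],[-0.2,0,0,0,0,0,0],[-0.2,0,0,0,0,0,0]]]'
```

```text
clock: 19.52
position: [0.6316, -0.0471, 0.2384]
tool_rot: [3.142, -0.0, 1.571]
force: [-4.3, 0.5, 5.9]
grip_width: 0.0477
finger_force: 43.0
```

```bash
python3 -m creep '[[[0.5,0,0,0,0,0,0],[1,0,0,0,0,0,0],[1,0,0,0,0,0,0],[1,0,0,0,0,0,0],[1,0,0,-2,0,0,0],[1,0,0,-4,0,0,0],[1,0,0,-4,0,0,0],[1,0,0,-2,0,0,0],[1,0,0,0,0,0,0]]]'; python3 -m creep '[[[1,-2,-0.5,0,0,0,0],[1,-3.5,-1,0,0,0,0],[1,-4,-1.2,0,0,0,0],[1,-4,-1.2,0,0,0,0],[1,-4,-1.2,0,0,0,0],[1,-4,-1.2,0,0,0,0],[1,-4,-1.2,0,0,0,0],[1,-3.5,-1,0,0,0,0],[1,0,0,2,0,0,0],[1,0,0,3,0,0,0],[1,0,0,0,0,0,0],[1,0,0,0,0,0,0]]]'
```

```text
clock: 20.65
position: [0.6319, -0.0473, 0.3609]
tool_rot: [3.138, -0.0, 1.571]
force: [0.4, -0.3, -0.4]
grip_width: 0.0854
finger_force: 0.0
clock: 22.15
position: [0.5463, -0.3378, 0.3088]
tool_rot: [-3.142, 0.0, 1.57]
force: [0.1, -0.2, 0.5]
grip_width: 0.0856
finger_force: 0.0
```

```bash
python3 -m creep '[[[1,0.1,0,3,0,0,0],[1,0,0,2.5,0,0,0],[1,0,0,1.2,0,0,0],[1,0,0,0,0,0,0],[0.4,0,0,0,0,0,0],[0.2,0,0,0,0,0,0],[-0.2,0,0,0,0,0,0],[-0.2,0,0,0,0,0,0],[-0.2,0,0,0,0,0,0],[-0.2,0,0,0,0,0,0],[-0.2,0,0,0,0,0,0],[-0.2,0,0,0,0,0,0]]]' 40
```

```text
clock: 23.65
position: [0.5465, -0.3365, 0.2421]
tool_rot: [3.141, 0.001, 1.57]
force: [-4.4, 0.8, 9.9]
grip_width: 0.0478
finger_force: 39.6
```

```bash
python3 -m creep '[[[-0.2,0,0,-3,0,0,0],[-0.2,0,0,-5,0,0,0],[-0.2,0,0,-5,0,0,0],[-0.2,2.1,0.4,0,0,0,0],[-0.2,4,1.6,0,0,0,0],[-0.2,4,1.6,0,0,0,0],[-0.2,4,1.6,0,0,0,0],[-0.2,4,1.6,0,0,0,0],[-0.2,3.45,1.6,0,0,0,0],[-0.2,0,0,0,0,0,0],[-0.2,0,0,0,0,0,0]]]'
```

```text
clock: 25.02
position: [0.6303, -0.1205, 0.3705]
tool_rot: [-3.14, 0.0, 1.571]
force: [1.5, -1.0, -2.1]
grip_width: 0.0471
finger_force: 42.0
```

Down 11.2 cm to contact at about 0.258.

```bash
python3 -m creep '[[[-0.2,0,0,3,0,0,0],[-0.2,0,0,4,0,0,0],[-0.2,0,0,2,0,0,0],[-0.2,0,0,1,0,0,0],[-0.2,0,0,0,0,0,0],[-0.2,0,0,0,0,0,0]]]'; python3 -m creep '[[[-0.2,0,0,0.5,0,0,0],[-0.2,0,0,0.4,0,0,0],[-0.2,0,0,0.1,0,0,0],[-0.2,0,0,0,0,0,0],[-0.2,0,0,0,0,0,0]]]'
```

```text
clock: 25.78
position: [0.631, -0.1208, 0.2722]
tool_rot: [3.14, 0.0, 1.571]
force: [0.1, 0.2, -2.0]
grip_width: 0.0477
finger_force: 42.0
clock: 26.4
position: [0.6307, -0.1206, 0.2612]
tool_rot: [3.141, 0.0, 1.571]
force: [0.5, 0.4, -2.5]
grip_width: 0.0474
finger_force: 42.0
```

```bash
python3 -m creep '[[[-0.2,0,0,0.1,0,0,0],[-0.2,0,0,0.1,0,0,0],[-0.2,0,0,0.07,0,0,0],[-0.2,0,0,0,0,0,0],[-0.2,0,0,0,0,0,0]]]'
```

```text
clock: 27.02
position: [0.6306, -0.1206, 0.2584]
tool_rot: [3.142, 0.0, 1.571]
force: [1.0, -0.6, -1.9]
grip_width: 0.0476
finger_force: 42.0
```

Release, rise clear, then swing away toward -y (over the caddy at height) and back so the top view is free.

```bash
python3 -m creep '[[[-0.2,0,0,0.04,0,0,0],[-0.2,0,0,0,0,0,0],[0.5,0,0,0,0,0,0],[1,0,0,0,0,0,0],[1,0,0,0,0,0,0],[1,0,0,0,0,0,0],[1,0,0,-2,0,0,0],[1,0,0,-4,0,0,0],[1,0,0,-5,0,0,0],[1,0,0,-3,0,0,0],[1,0,0,0,0,0,0]]]'; python3 -m creep '[[[1,-3,-0.5,0,0,0,0],[1,-5,-1.5,0,0,0,0],[1,-5,-1.5,0,0,0,0],[1,-5,-1.5,0,0,0,0],[1,-5,-1.5,0,0,0,0],[1,-5,-1.5,0,0,0,0],[1,-5,-1.5,0,0,0,0],[1,-3,-1,0,0,0,0],[1,0,0,0,0,0,0],[1,0,0,0,0,0,0]]]'; python3 - <<'E'
from h import *
f=grab('top');W=cloud(f);g=grab('scene')['image']
im=f['image'];cv2.imwrite('pics/top2.png',cv2.resize(im[150:290,230:470],None,fx=3,fy=3));cv2.imwrite('pics/sc2.png',g)
for n,h,(x,y) in (('red',.131,(.6303,-.121)),('yellow',.111,(.6315,-.047)),('blue',.091,(.6327,.027)),('black',.071,(.634,.101))):
    m=(abs(W[...,2]-h)<.008)&(np.hypot(W[...,0]-x,W[...,1]-y)<.036);p=W[m]
    if len(p)>20: print(n,len(p),p.mean(0).round(4),np.round(cv2.minEnclosingCircle(p[:,:2].astype(np.float32)),4) if 0 else np.round(cv2.minEnclosingCircle(p[:,:2].astype(np.float32))[0],4))
    else: print(n,len(p))
E
```

```text
clock: 28.4
position: [0.6309, -0.1209, 0.4018]
tool_rot: [3.137, 0.0, 1.571]
force: [0.2, 0.3, -0.0]
grip_width: 0.0858
finger_force: 0.0
clock: 29.65
position: [0.5259, -0.4799, 0.3978]
tool_rot: [-3.141, -0.001, 1.571]
force: [0.1, 0.3, -0.5]
grip_width: 0.0852
finger_force: 0.0
red 294 [ 0.6298 -0.1212  0.1308] [ 0.6307 -0.1214]
yellow 287 [ 0.6303 -0.0467  0.1106] [ 0.6311 -0.0469]
blue 279 [0.6315 0.0266 0.0908] [0.6324 0.0267]
black 265 [0.6347 0.1    0.0709] [0.6353 0.0998]
```

View pics/top2.png

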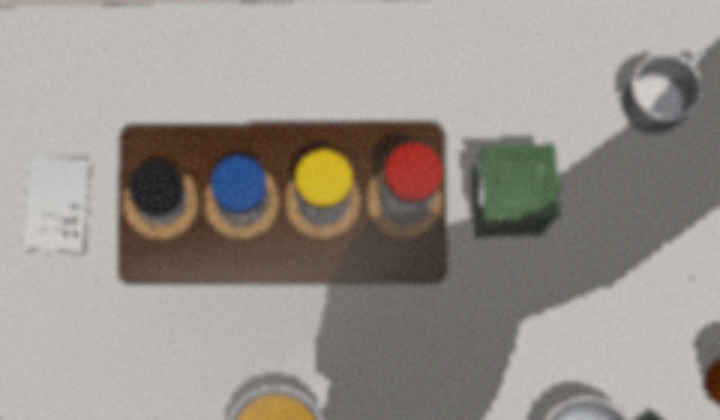

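View pics/sc2.png

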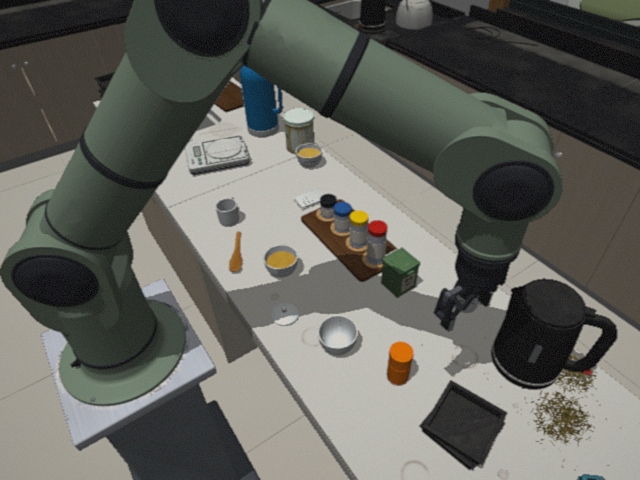

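The four tins stand upright within 2 mm of their pad centres: red at (412,170) in the crop beside the caddy, then yellow, blue and black. Caddy unmoved, gripper clear.

```bash
python3 -c "
from workcell import bot
print(bot.job_done())"
```

```text
the job is handed in; nothing more can be done
None
```

The job is handed in: red, yellow, blue and black stand upright and released on their pads in height order from the caddy's end, each measured within 2 mm of its pad's centre, at about 30 s of the 112 s; no verdict came back.

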